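# Lay out the rework kit on the bench mat

### The job

Lay out the soldering kit on the grey mat: stand the flux tin midway between the tip cleaner and the solder reel, in line with them, and lay the roll of amber tape flat and centred on top of the reel. Stand the alcohol bottle straight in front of the tip cleaner and the heat sink straight in front of the reel, each leaving a gap of about 3 cm (in front means toward the robot, square to the mat's long edge). Keep the tin and the bottle upright all the time, and leave everything set down and released.

Things in the scene. Friction and masses are not known exactly. Their poses are not given: they have to be found in the camera images.
- work_mat: flat grey bench mat with a thin dark line round its border, 210 x 300 mm, 8 mm thick, lying fixed on the bench. Origin at the centre of its underside; x along the short side, away from the robot; y along the long side, to the robot's left; z up. Its yaw and place vary.
- tip_cleaner: black weighted dome with brass wool showing in its top, 65 mm across, 71 mm tall, fixed near one rear corner of the mat: 47.5 mm behind the mat's middle and 100 mm to its left or right (this varies). Origin at the centre of its underside (which stands on the mat), axes parallel to the mat's: x away from the robot, y left.
- solder_reel: blue reel of solder wire standing on end on a black rubber foot (60 mm across, 4 mm thick), fixed at the other rear corner of the mat (47.5 mm behind the middle, 100 mm to the side away from the tip cleaner). Flat round top 50 mm across. Origin at the centre of the foot's underside, on the mat; the reel's top is 44 mm above it, centred. Axes parallel to the mat's.
- flux_tin: open round tin of amber flux, 58 to 60 mm across, 21 mm tall, about 65 g, loose on the bench. Origin at the centre of its underside, z up. Grasp across its outside. Goes on the mat, midway between tip cleaner and reel.
- tape_roll: roll of amber tape lying flat, 56 mm across, 12 mm tall, 30 g, loose on the bench. Origin at the centre of its underside, z up. Grasp across its outside. Goes on top of the reel. It starts beside the mat, left or right; the tape roll far back at the right end of the bench and the yellow braid reel with a white face behind the mat are not it.
- alcohol_bottle: grey alcohol bottle with a steel dish on top, 104 mm tall, about 160 g, loose on the bench: foot 66 mm across up to 6 mm, straight body 54 mm across from 6 to 83 mm high, then a neck 27 mm across and from 94 mm the dish, 44 mm across. Origin at the centre of its underside, z up. Grasp round the body. Goes on the mat in front of the tip cleaner.
- heat_sink: finned dark heat sink, 30 x 30 mm, 16 mm tall, 45 g, loose on the bench. Origin at the centre of its underside, x and y along its sides, z up. Goes on the mat in front of the reel.
Things that resemble listed ones, but are neither listed nor needed, are in the scene too. Of the things like the alcohol_bottle, leave any that is red; of the rest the smaller one is meant.

How it is judged:
At the end, for the whole second after the job is handed in: On the mat: tin midway between cleaner and reel (13 mm along, 15 mm across their line); bottle in front of cleaner, heat sink in front of reel, gap 15 to 50 mm, 15 mm sideways. Tape flat on the reel, centred within 12 mm. All level, at rest, released (z of flux_tin in the frame of work_mat between 0.004 and 0.012 m and z of alcohol_bottle in the frame of work_mat between 0.004 and 0.012 m and z of heat_sink in the frame of work_mat between 0.004 and 0.012 m and y of flux_tin in the frame of work_mat between -0.013 and 0.013 m and x of flux_tin in the frame of tip_cleaner between -0.015 and 0.015 m and horizontal distance between tape_roll and solder_reel below 0.012 m and z of tape_roll in the frame of solder_reel between 0.04 and 0.048 m and x of alcohol_bottle in the frame of tip_cleaner between -0.1155 and -0.0805 m and y of alcohol_bottle in the frame of tip_cleaner between -0.015 and 0.015 m and x of heat_sink in the frame of solder_reel between -0.09 and -0.055 m and y of heat_sink in the frame of solder_reel between -0.015 and 0.015 m and angle between each of flux_tin, tape_roll, alcohol_bottle, heat_sink's own z axis and vertical below 0.12 rad and linear speed of each of flux_tin, tape_roll, alcohol_bottle, heat_sink below 0.02 m/s and contact force between the fingers and flux_tin below 0.1 N and contact force between the fingers and tape_roll below 0.1 N and contact force between the fingers and alcohol_bottle below 0.1 N and contact force between the fingers and heat_sink below 0.1 N); the robot touches nothing.
It fails at once if the flux tin or the alcohol bottle is tipped over (angle between any of flux_tin, alcohol_bottle's own z axis and vertical above 0.6 rad).
It also fails if it takes over 102 s, if anything falls off the work surface, if the arm or the gripper's body presses on something with over 40 N, if the wrist force passes 120 N, or if a joint passes its speed limit or range.

### The arm

A 6-joint arm with a two-finger parallel gripper is mounted at the origin on a cart in front of the work surface, level with it; the furniture and walls round the work are solid. World frame = base frame: x ahead of the robot, y to its left, z up, the work surface at z = 0. Lengths are in m, angles in rad, forces in N, time in s.
With the tool pointing down it reaches from about 0.425 to 0.95 m from the base axis. Payload 14.7 kg.
Tool frame: the origin (TCP) lies between the finger pads; the fingertips stand 8 mm ahead of it and the grasp point (between the pads) lies 11 mm behind it; z points along the fingers, y is the direction in which the jaws open and shut (so a half turn about z gives the same grasp; the last joint's range is limited). The gripper opens to 85 mm and grips with 20 to 120 N. Pads are 22 mm wide; open, the fingers measure 114 mm over their backs; the gripper's body (76 mm by 85 mm) begins 54 mm behind the grasp point. The pads swing forward as they close: fully open they stand 13 mm farther back than shut.
Start: joints at [1.083, 0.48, 1.596, -0, 1.065, -0.047], TCP at [0.277, 0.588, 0.239] pointing down, gripper open.
Joint ranges: [-2.75, 2.75], [-0.82, 2.05], [0.23, 2.67], [-1.56, 4.7], [0.09, 2.69], [-2.92, 2.92]. Speed limits (rad/s): [1.89, 1.89, 2.39, 3.01, 3.01, 3.01].

### API

Orientations are given as [roll, pitch, yaw] about the fixed x, y, z axes, in that order (R = Rz(yaw) Ry(pitch) Rx(roll)).
In Python, from bench import ctrl gives the robot as it stands. The module is installed in compiled form; this text tells all that it offers.
- The arm moves only by the tool play_rows, never from a script. Its argument "motion" is text: rows parted by semicolons, each of 4 numbers parted by spaces: the shift along the tool's x, y, z in cm, then the turn about the tool's z in degrees. A call has 1 to 5 rows; each row shifts and turns the pose as measured when the row begins, along the tool's axes as they then stand; what a row does not reach is not made up. A row lasts 1/12 s, in which the tool goes at most 41.7 mm and 7.16 degrees, less where a joint would pass 70% of its speed; a pose out of reach is approached as far as the arm can. A call with a gripper value outside its range is refused whole. "gripper" is the gripper command: -1 is shut, 1 is fully open, values between are in proportion, set as the call begins (left out, the last holds). The fingers move at their own pace and stop on an object; "squeeze" is the grip in N (left out, the last holds). Time passes only in rows, so rows that do not move let the fingers close. It gives the time, the measured TCP pose, the force and the opening at its end, in the units of the state.
- ctrl.state(): the state, without advancing time (a new reading comes with each control period).
- ctrl.snapshot(name): name is "side" or "top"; returns a dict with "img" (384x512x3 uint8, blue, green, red), "camera_matrix" (3x3 intrinsics, pixels), "extrinsics" (4x4, takes a point from camera to world coordinates). Camera axes: x right, y down, z forward; pixel columns grow to the right and rows downward; lengths in m; the calibration is good to about 2 mm. A picture is of the moment at which its call begins. There is no depth.
- ctrl.finish_job(): hands the job in, once; it reports no verdict.
The state is a dict: "clock": time; "joint_positions": joint angles; "joint_velocities": joint speeds; "joint_torque": joint torques, N m; "position": TCP position; "eef_rot": TCP orientation; "force": force on the tool from outside, world axes, zero at the start; "ft_torque": the same for the moment, N m; "width": opening from 0.0 (shut) to 1.0 (fully open).
Only numpy, scipy, OpenCV 4.12 (cv2) and the standard library are available. Lean on these libraries where they do the work, as an engineer would, in place of code of your own. Each camera call takes 0.05 s, during which the arm holds its last target.

## Working session

There is one attempt and no reset: what is moved stays moved. The work goes in short steps, Python scripts to look and compute and a tool call to move; the robot and the scene stay as the last step left them, time stands still between calls to the robot, and variables do not carry over. Pictures are saved under pics/ and viewed, and the job is handed in when it is done.

Besides the shell and the picture viewer there is one more tool, called after "Call:" as name(argument=value, ...) on one line, values as JSON. play_rows: Moves the arm, as the interface text tells. Its arguments: {"type":"object","properties":{"motion":{"type":"string"},"gripper":{"type":"number"},"squeeze":{"type":"number"}},"required":["motion"]}

```bash
mkdir -p pics
python3 - <<'E'
from bench import ctrl
import cv2,numpy as np
for n in("top","side"):
    s=ctrl.snapshot(n); cv2.imwrite(f"pics/{n}0.png",s["img"]); np.savez(f"{n}0.npz",**s)
    print(n,s["camera_matrix"].round(1).tolist(),s["extrinsics"].round(3).tolist())
st=ctrl.state(); print(st["clock"],st["position"],st["eef_rot"],st["force"],st["width"])
E
```

```text
top [[455.1, 0.0, 245.2], [0.0, 455.1, 193.3], [0.0, 0.0, 1.0]] [[0.016, -0.998, 0.057, 0.492], [-1.0, -0.016, -0.006, 0.006], [0.007, -0.057, -0.998, 1.385], [0.0, 0.0, 0.0, 1.0]]
side [[354.1, 0.0, 258.5], [0.0, 354.1, 193.9], [0.0, 0.0, 1.0]] [[0.792, -0.408, 0.454, 0.165], [-0.611, -0.503, 0.612, -0.588], [-0.021, -0.762, -0.647, 0.651], [0.0, 0.0, 0.0, 1.0]]
0.1 [0.27713036 0.58755543 0.23875446] [-3.14050304e+00 -7.63066351e-05  2.70079339e+00] [-0.34467164 -0.33261056 -0.66475489] 0.9969531694338316
```

View pics/top0.png

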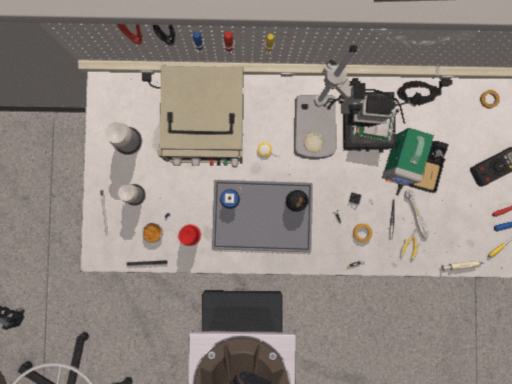

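View pics/side0.png

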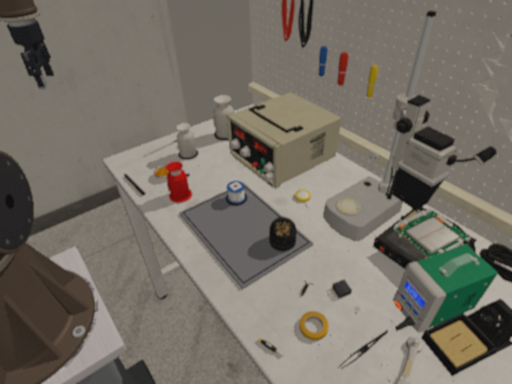

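```bash
cat > h.py <<'E'
import cv2,numpy as np
def ray(s,u,v,z):
    K,E=s["camera_matrix"],s["extrinsics"]
    d=E[:3,:3]@np.linalg.inv(K)@np.array([u,v,1.]);o=E[:3,3]
    return o+d*(z-o[2])/d[2]
def proj(s,p):
    E=np.linalg.inv(s["extrinsics"]);q=s["camera_matrix"]@(E[:3,:3]@np.asarray(p)+E[:3,3]);return q[:2]/q[2]
E
python3 - <<'E'
import cv2,numpy as np
a=cv2.imread("pics/top0.png");
crop=a[110:280,90:390]; cv2.imwrite("pics/c1.png",cv2.resize(crop,None,fx=2.6,fy=2.6,interpolation=cv2.INTER_CUBIC))
b=cv2.imread("pics/side0.png")[80:370,110:370]
cv2.imwrite("pics/c2.png",cv2.resize(b,None,fx=2,fy=2,interpolation=cv2.INTER_CUBIC))
E
```

```text
(no output)
```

View pics/c1.png

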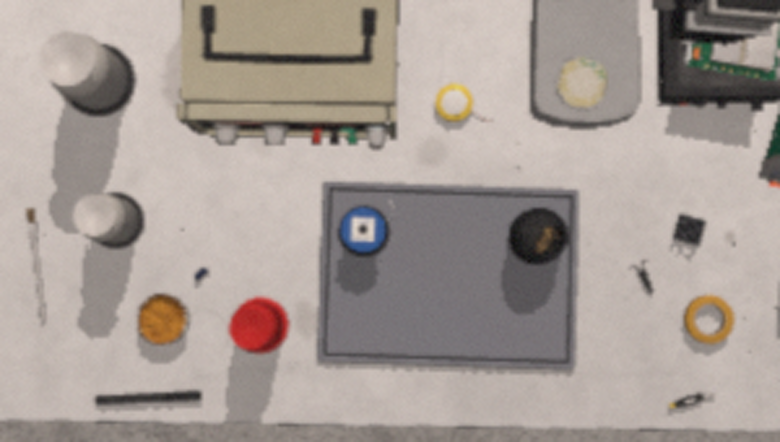

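View pics/c2.png

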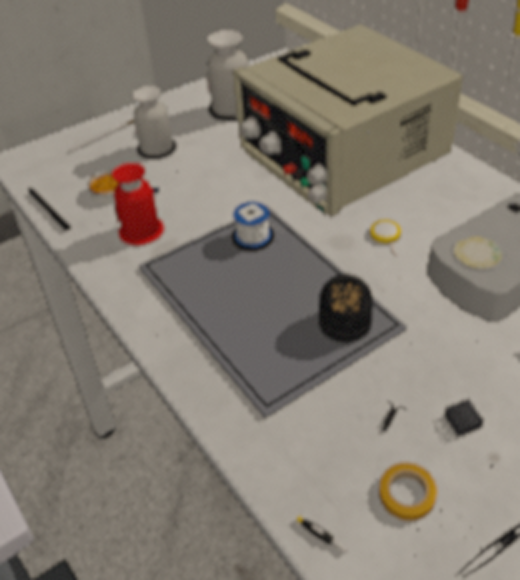

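```bash
cat > m.py <<'E'
import cv2,numpy as np
from h import *
s=np.load("top0.npz"); a=s["img"]; hsv=cv2.cvtColor(a,cv2.COLOR_BGR2HSV)
H,S,V=cv2.split(hsv)
def blob(mask,roi):
    m=np.zeros_like(mask);x0,y0,x1,y1=roi;m[y0:y1,x0:x1]=mask[y0:y1,x0:x1]
    n,l,st,c=cv2.connectedComponentsWithStats(m.astype(np.uint8));k=1+np.argmax(st[1:,4])
    cs,_=cv2.findContours((l==k).astype(np.uint8),cv2.RETR_EXTERNAL,cv2.CHAIN_APPROX_NONE);ct=max(cs,key=cv2.contourArea)
    return ct,cv2.minEnclosingCircle(ct),c[k],st[k]
# mat
m=(V<150).astype(np.uint8); print("mat V",V[210,270],V[210,200],V[184,270])
ct,_,_,st=blob(m,(200,172,325,262)); pts=np.array([ray(s,*p[0],0.008)[:2] for p in cv2.convexHull(ct)])
r=cv2.minAreaRect((pts*1000).astype(np.float32));print("mat",st,r)
for n,mk,roi,z in [("reel",(H>95)&(H<130)&(S>100),(215,185,245,212),.052),("cleaner",V<60,(282,185,312,215),.05),
  ("tin",(H>8)&(H<28)&(S>120),(138,218,166,248),.02),("tape",(H>8)&(H<28)&(S>110),(348,220,378,246),.012),("sink",V<90,(346,190,364,208),.016),("red",((H<8)|(H>170))&(S>120),(172,220,206,250),.06)]:
    ct,(c,rad),ce,st=blob(mk,roi)
    print(n,np.round(c,1),round(rad,1),ce.round(1),st, "ctr",(ray(s,*c,z)*1000).round(0),"cent",(ray(s,*ce,z)*1000).round(0), cv2.minAreaRect(ct))
E
python3 m.py
```

```text
mat V 121 196 81
mat [ 212  180  100   74 6834] ((502.01007080078125, -54.21476745605469), (298.8149719238281, 213.4508819580078), 89.00889587402344)
reel [229.4 198.2] 8.8 [229.4 198.6] [221 190  17  18 137] ctr [553.  44.  52.] cent [552.  44.  52.] ((229.0, 198.5), (17.0, 16.0), 90.0)
cleaner [296.7 201. ] 11.4 [296.  200.4] [286 190  23  22 331] ctr [ 548. -154.   50.] cent [ 550. -152.   50.] ((296.0, 200.49998474121094), (20.50609588623047, 21.920310974121094), 45.0)
tin [151.8 232.5] 9.0 [151.8 232.6] [144 224  17  18 247] ctr [448. 275.  20.] cent [448. 274.  20.] ((152.0, 232.5), (17.0, 16.0), 90.0)
tape [362.1 232.3] 9.2 [362.3 232.3] [353 224  19  18 147] ctr [ 458. -356.   12.] cent [ 459. -357.   12.] ((362.2500305175781, 232.25003051757812), (17.677669525146484, 16.970561981201172), 45.0)
sink [354.6 197.9] 6.1 [354.6 197.9] [350 193  11  11  91] ctr [ 562. -333.   16.] cent [ 562. -332.   16.] ((354.4339294433594, 197.9811553955078), (9.615238189697266, 9.3405179977417), 15.945395469665527)
red [189.  234.8] 11.2 [189.2 234.7] [178 225  23  21 358] ctr [445. 159.  60.] cent [445. 158.  60.] ((189.2884521484375, 234.55770874023438), (21.1805419921875, 20.199962615966797), 11.309932708740234)
```

Run:
```python
import cv2,numpy as np
a=cv2.imread("pics/top0.png");b=cv2.imread("pics/side0.png")
f=lambda i,x,y,w=48,h=48,k=8:cv2.resize(i[y:y+h,x:x+w],None,fx=k,fy=k,interpolation=cv2.INTER_CUBIC)
p=np.hstack([f(a,106,170),f(a,332,180)]);q=np.hstack([f(b,160,110,60,60,6.4),f(b,315,265,60,60,6.4)])
cv2.imwrite("pics/c3.png",np.vstack([cv2.resize(p,(720,360)),])); cv2.imwrite("pics/c4.png",cv2.resize(q,(720,360)))
```

```text
(no output)
```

View pics/c3.png

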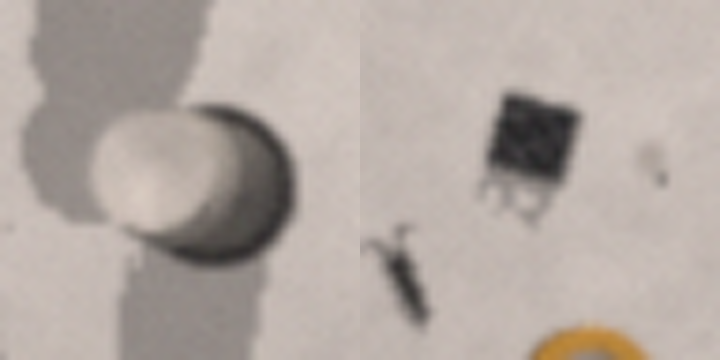

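View pics/c4.png

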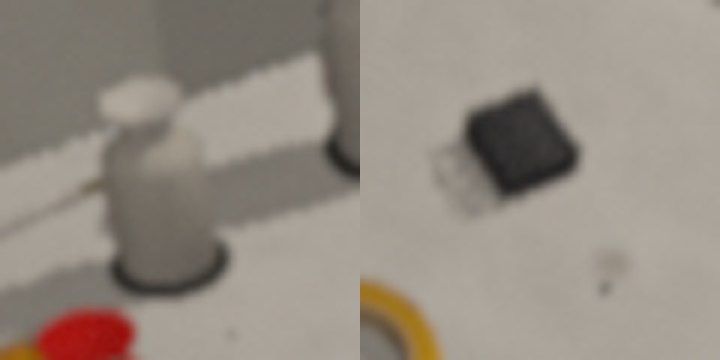

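Run:
```python
from h import *
t=np.load("top0.npz");s=np.load("side0.npz")
P=lambda z,*a:print(*a,(ray(z,*a[1:3],a[3])*1000).round(0))
P(t,"foot",133.8,194.2,.004)
P(t,"dish",106+152/7.5-.5,170+172/7.5-.5,.104)
k=6
P(s,"foot",160+170/k-.5,110+260/k-.5,.003)
P(s,"dish",160+140/k-.5,110+98/k-.5,.104)
P(s,"sink",315+(520-360)/k-.5,265+135/k-.5,.016)
# corners of sink top in top view
c=[np.array(ray(t,332+(u-360)/7.5-.5,180+v/7.5-.5,.016))*1000 for u,v in((507,92),(580,110),(563,187),(488,165))]
c=np.array(c)[:,:2];print(c.round(0),c.mean(0)); d=c[1]-c[0];print(np.degrees(np.arctan2(d[1],d[0])));d=c[0]-c[3];print(np.degrees(np.arctan2(d[1],d[0])))
# tape/tin side
hsv=cv2.cvtColor(s["img"],cv2.COLOR_BGR2HSV);m=cv2.inRange(hsv,(8,110,60),(28,255,255))
for n,x0,y0,x1,y1,z in(("tape",295,308,332,345,.009),("tin",150,160,172,182,.02)):
    r=np.zeros_like(m);r[y0:y1,x0:x1]=m[y0:y1,x0:x1];e=cv2.boundingRect(cv2.findNonZero(r));print(n,e,(ray(s,e[0]+e[2]/2,e[1]+e[3]/2,z)*1000).round(0))
```

```text
foot 133.8 194.2 0.004 [563. 335.   4.]
dish 125.76666666666667 192.43333333333334 0.104 [562. 334. 104.]
foot 187.83333333333334 152.83333333333334 0.003 [566. 337.   3.]
dish 182.83333333333334 125.83333333333333 0.104 [566. 336. 104.]
sink 341.1666666666667 287.0 0.016 [ 561. -337.   16.]
[[ 580. -322.]
 [ 573. -351.]
 [ 542. -344.]
 [ 550. -314.]] [ 561.41612305 -332.99046038]
-102.97915398781653
-14.402515860846227
tape (300, 312, 28, 28) [ 458. -363.    9.]
tin (155, 166, 14, 11) [446. 273.  20.]
```

Call:
play_rows(motion="0 0 0 7.1;0 0 0 7.1;0 0 0 7.1;0 0 0 7.1;0 0 0 7.1", gripper=1, squeeze=30)

```text
clock: 0.52
position: [0.2766, 0.5865, 0.2368]
eef_rot: [-3.138, 0.003, 2.075]
force: [-0.4, -0.2, -0.3]
width: 1.0
```

```bash
cat > go.py <<'E'
import sys,numpy as np
from bench import ctrl
from scipy.spatial.transform import Rotation as R
s=ctrl.state();t=np.array([float(v) for v in sys.argv[1:4]])
r=R.from_euler("xyz",s["eef_rot"]);yaw=np.degrees(s["eef_rot"][2])
print("t",round(s["clock"],2),"pos",(s["position"]*1000).round(1),"yaw",yaw.round(1),"w",round(s["width"],3),"F",s["force"].round(1))
print("tool shift cm",(r.inv().apply(t-s["position"]*1000)/10).round(2), "turn",round((yaw-float(sys.argv[4])+180)%360-180,1))
E
python3 go.py 448 274 120 90
```

```text
t 0.52 pos [276.6 586.5 236.8] yaw 118.9 w 1.0 F [-0.4 -0.2 -0.3]
tool shift cm [-35.61  -0.04  11.77] turn 28.9
```

Call:
play_rows(motion="0 0 0 7.1;0 0 0 7.1;0 0 0 7.1;0 0 0 7.1;0 0 0 0")

```text
clock: 0.93
position: [0.276, 0.5853, 0.2348]
eef_rot: [-3.138, 0.008, 1.568]
force: [-0.2, -0.2, 0.0]
width: 1.002
```

```bash
python3 go.py 448 274 120 90
```

```text
t 0.93 pos [276.  585.3 234.8] yaw 89.8 w 1.002 F [-0.2 -0.2  0. ]
tool shift cm [-31.    17.33  11.64] turn -0.2
```

Call:
play_rows(motion="-3.4 1.9 0.8 0;-3.4 1.9 0.8 0;-3.4 1.9 0.8 0;-3.4 1.9 0.8 0;-3.4 1.9 0.8 0")

```text
clock: 1.35
position: [0.3711, 0.417, 0.1942]
eef_rot: [-3.139, 0.003, 1.599]
force: [2.4, 1.3, 0.4]
width: 0.998
```

```bash
python3 go.py 448 274 120 90
```

```text
t 1.35 pos [371.1 417.  194.2] yaw 91.6 w 0.998 F [2.4 1.3 0.4]
tool shift cm [-14.49   7.3    7.44] turn 1.6
```

Call:
play_rows(motion="-3.4 1.7 1.5 1;-3.4 1.7 1.5 0;-3.4 1.7 1.5 0;-3.2 1.6 1.5 0;0 0 0 0", gripper=0.8)

```text
clock: 1.77
position: [0.4439, 0.2747, 0.132]
eef_rot: [-3.139, 0.003, 1.604]
force: [-0.8, -0.0, -0.5]
width: 0.897
```

```bash
python3 go.py 448 274 80 90
python3 - <<'E'
from bench import ctrl
import cv2,numpy as np
for n in("top","side"):
    s=ctrl.snapshot(n); np.savez(f"{n}1.npz",**s); i=s["img"]; c=i[180:280,100:230] if n=="top" else i[90:220,110:260]
    cv2.imwrite(f"pics/{n}1.png",cv2.resize(c,(600,460)))
E
```

```text
t 1.77 pos [443.9 274.7 132. ] yaw 91.9 w 0.897 F [-0.8 -0.  -0.5]
tool shift cm [-0.07  0.42  5.2 ] turn 1.9
```

View pics/side1.png

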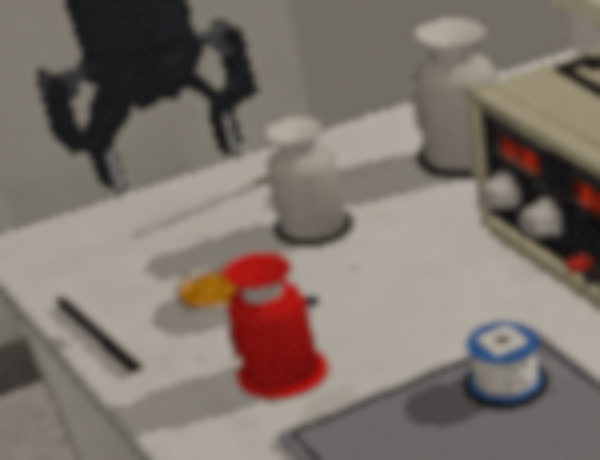

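Call:
play_rows(motion="-0.1 0.4 3 1.9;0 0 3 0;0 0 2.5 0;0 0 2 0;0 0 0.8 0")

```text
clock: 2.28
position: [0.4505, 0.285, 0.022]
eef_rot: [3.132, -0.005, 1.584]
force: [-0.9, 0.6, -0.1]
width: 0.897
```

```bash
python3 go.py 448 274 7 90
```

```text
t 2.28 pos [450.5 285.   22. ] yaw 90.8 w 0.897 F [-0.9  0.6 -0.1]
tool shift cm [-1.11 -0.28  1.49] turn 0.8
```

Call:
play_rows(motion="-1.1 -0.3 0.5 0.8;0 0 0.5 0;0 0 0 0")

```text
clock: 2.53
position: [0.4467, 0.2773, 0.0109]
eef_rot: [3.133, -0.005, 1.579]
force: [0.3, 0.4, 0.2]
width: 0.904
```

```bash
python3 go.py 448 274 7 90
```

```text
t 2.53 pos [446.7 277.3  10.9] yaw 90.4 w 0.904 F [0.3 0.4 0.2]
tool shift cm [-0.33  0.13  0.39] turn 0.4
```

Call:
play_rows(motion="-0.4 0.1 0.4 0;0 0 0 0")

```text
clock: 2.7
position: [0.4484, 0.275, 0.0079]
eef_rot: [3.131, -0.006, 1.582]
force: [-0.7, 0.8, 0.8]
width: 0.901
```

```bash
python3 go.py 448 274 7 90
python3 - <<'E'
from bench import ctrl
import cv2,numpy as np
l=[]
for n in("top","side"):
    s=ctrl.snapshot(n); i=s["img"]; c=i[200:265,115:200] if n=="top" else i[110:200,120:220]
    l.append(cv2.resize(c,(400,360),interpolation=cv2.INTER_CUBIC))
cv2.imwrite("pics/g1.png",np.hstack(l))
E
```

```text
t 2.7 pos [448.4 275.    7.9] yaw 90.6 w 0.901 F [-0.7  0.8  0.8]
tool shift cm [-0.1  -0.05  0.09] turn 0.6
```

View pics/g1.png

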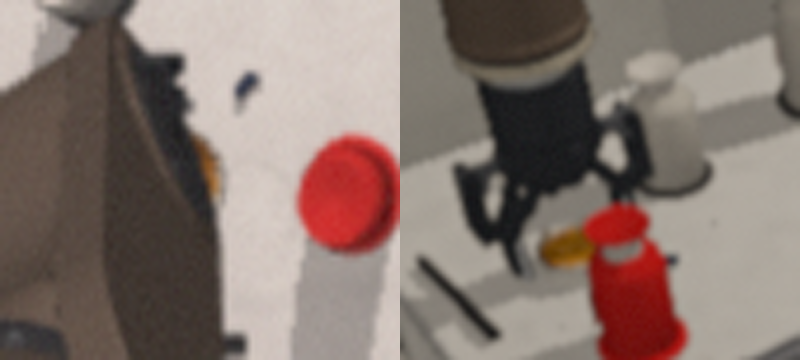

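Call:
play_rows(motion="0 0 0 0;0 0 0 0;0 0 0 0;0 0 0 0", gripper=0, squeeze=30)

```text
clock: 3.13
position: [0.4497, 0.2761, 0.0101]
eef_rot: [3.128, -0.008, 1.582]
force: [0.7, -0.5, -0.5]
width: 0.673
```

```bash
python3 go.py 448 274 80 90
```

```text
t 3.13 pos [449.7 276.1  10.1] yaw 90.6 w 0.673 F [ 0.7 -0.5 -0.5]
tool shift cm [-0.15 -0.08 -6.99] turn 0.6
```

Call:
play_rows(motion="0 0 -1.5 0;0 0 -3 0;0 0.5 -3.3 0;0 1 -3.3 0;0 1 -3 0")

```text
clock: 3.55
position: [0.468, 0.2729, 0.1505]
eef_rot: [3.141, -0.001, 1.582]
force: [2.0, -0.7, -1.4]
width: 0.67
```

```bash
python3 go.py 550.5 -54.8 120 89
```

```text
t 3.55 pos [468.  272.9 150.5] yaw 90.7 w 0.67 F [ 2.  -0.7 -1.4]
tool shift cm [-32.87   7.87   3.01] turn 1.7
```

Call:
play_rows(motion="-2 0.8 0 0.5;-3.3 0.8 0 0.5;-3.4 0.8 0 0.7;-3.4 0.8 0 0;-3.4 0.8 0 0")

```text
clock: 3.97
position: [0.5141, 0.1203, 0.1598]
eef_rot: [3.124, -0.009, 1.559]
force: [1.5, 0.6, -0.9]
width: 0.67
```

```bash
python3 go.py 550.5 -54.8 120 89
```

```text
t 3.97 pos [514.1 120.3 159.8] yaw 89.3 w 0.67 F [ 1.5  0.6 -0.9]
tool shift cm [-17.5    3.77   3.89] turn 0.3
```

Call:
play_rows(motion="-3.4 0.7 0.3 0;-3.4 0.7 0.5 0;-3.4 0.7 0.8 0;-3.2 0.7 1 0;-2.4 0.6 0.8 0")

```text
clock: 4.38
position: [0.5492, -0.0474, 0.1268]
eef_rot: [3.118, -0.009, 1.559]
force: [0.4, 0.4, -0.3]
width: 0.67
```

```bash
python3 go.py 550.5 -54.8 50 89
```

```text
t 4.38 pos [549.2 -47.4 126.8] yaw 89.3 w 0.67 F [ 0.4  0.4 -0.3]
tool shift cm [-0.81 -0.04  7.67] turn 0.3
```

Call:
play_rows(motion="-0.8 0 2 0;0 0 2 0;0 0 2 0;0 0 1.2 0;0 0 0 0")

```text
clock: 4.8
position: [0.5528, -0.0631, 0.0517]
eef_rot: [3.115, -0.008, 1.551]
force: [-1.5, -0.0, 0.0]
width: 0.67
```

```bash
python3 go.py 550.5 -53.8 18 89
```

```text
t 4.8 pos [552.8 -63.1  51.7] yaw 88.8 w 0.67 F [-1.5 -0.   0. ]
tool shift cm [ 0.9  -0.34  3.37] turn -0.2
```

Call:
play_rows(motion="1 -0.3 1 0;0 0 1 0;0 0 0.7 0;0 0 0 0")

```text
clock: 5.13
position: [0.5514, -0.0531, 0.0245]
eef_rot: [3.114, -0.008, 1.551]
force: [-1.3, 0.0, -0.9]
width: 0.67
```

```bash
python3 go.py 550.5 -53.8 18 89
```

```text
t 5.13 pos [551.4 -53.1  24.5] yaw 88.9 w 0.67 F [-1.3  0.  -0.9]
tool shift cm [-0.08 -0.11  0.65] turn -0.1
```

Call:
play_rows(motion="-0.1 -0.1 0.4 0;0 0 0.2 0;0 0 0 0")

```text
clock: 5.38
position: [0.5515, -0.0546, 0.019]
eef_rot: [3.112, -0.007, 1.551]
force: [0.0, -0.2, -0.8]
width: 0.672
```

```bash
python3 go.py 550.5 -53.8 18 89
```

```text
t 5.38 pos [551.5 -54.6  19. ] yaw 88.9 w 0.672 F [ 0.  -0.2 -0.8]
tool shift cm [ 0.08 -0.11  0.1 ] turn -0.1
```

Call:
play_rows(motion="0 -0.1 0.2 0;0 0 0 0")

```text
clock: 5.55
position: [0.5516, -0.055, 0.0178]
eef_rot: [3.11, -0.007, 1.551]
force: [-0.6, -0.1, -1.3]
width: 0.673
```

Call:
play_rows(motion="0 0 0.2 0;0 0 0 0")

```text
clock: 5.72
position: [0.5523, -0.0551, 0.0171]
eef_rot: [3.108, -0.007, 1.551]
force: [-0.5, 0.3, -1.0]
width: 0.669
```

Call:
play_rows(motion="0 0 0.1 0;0 0 0 0;0 0 0 0;0 0 0 0", gripper=0.8)

```text
clock: 6.05
position: [0.5528, -0.0554, 0.0166]
eef_rot: [3.107, -0.007, 1.551]
force: [0.6, -0.0, 0.7]
width: 0.902
```

Call:
play_rows(motion="0 0 -1.5 0;0 0 -3 0;0 0 -3 0;0 0 -3 0;0 0 0 0")

```text
clock: 6.47
position: [0.5472, -0.0559, 0.1231]
eef_rot: [3.113, -0.007, 1.551]
force: [2.7, -0.1, 0.4]
width: 0.902
```

```bash
python3 go.py 458 -357 100 89;cat > look.py <<'E'
import sys
from bench import ctrl
import cv2,numpy as np
l=[]
k=sys.argv[1];b=[int(v) for v in sys.argv[2:10]]
for j,n in enumerate(("top","side")):
    s=ctrl.snapshot(n); np.savez(f"{n}_{k}.npz",**s); i=s["img"]; x,y,w,h=b[4*j:4*j+4]; c=i[y:y+h,x:x+w]
    l.append(cv2.resize(c,(int(360*w/h),360),interpolation=cv2.INTER_CUBIC))
cv2.imwrite(f"pics/{k}.png",np.hstack(l))
E
python3 look.py p1 210 170 115 95 180 170 130 110
```

```text
t 6.47 pos [547.2 -55.9 123.1] yaw 88.8 w 0.902 F [ 2.7 -0.1  0.4]
tool shift cm [-30.3   -8.37   1.85] turn -0.2
```

View pics/p1.png

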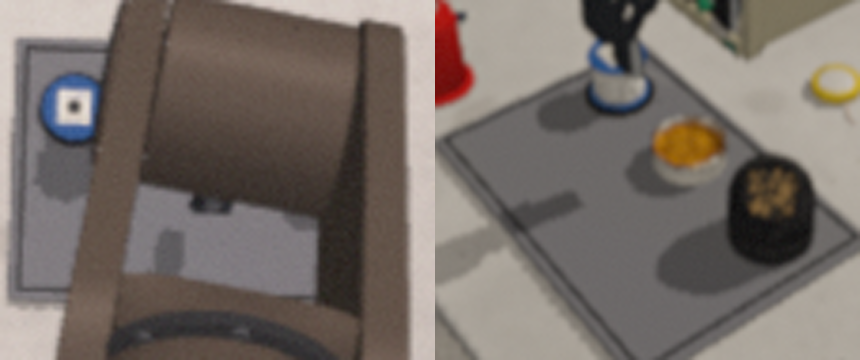

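Call:
play_rows(motion="-2.5 -0.8 0 0;-3.6 -1 0 0;-3.6 -1 0 0;-3.6 -1 0 0;-3.6 -1 0 0")

```text
clock: 6.98
position: [0.4925, -0.2222, 0.112]
eef_rot: [3.121, -0.011, 1.56]
force: [1.0, 0.0, -0.6]
width: 0.901
```

Call:
play_rows(motion="-3.6 -1 0 0;-3.6 -1 0 0;-3 -0.9 0.3 0;-1.5 -0.5 0.5 0;0 0 0 0")

```text
clock: 7.4
position: [0.45, -0.3487, 0.0946]
eef_rot: [3.127, -0.015, 1.556]
force: [-0.6, -0.3, 0.3]
width: 0.897
```

```bash
python3 go.py 458 -357 40 89;python3 look.py p2 210 170 180 95 280 270 120 110
```

```text
t 7.4 pos [ 450.  -348.7   94.6] yaw 89.1 w 0.897 F [-0.6 -0.3  0.3]
tool shift cm [-0.9   0.73  5.46] turn 0.1
```

View pics/p2.png

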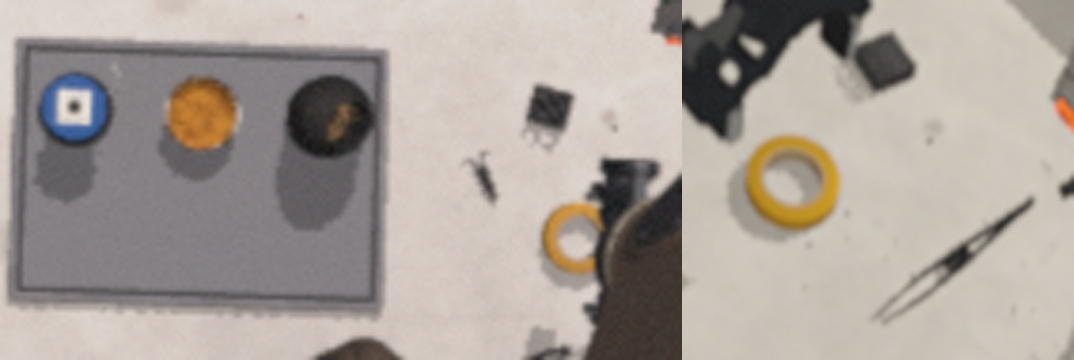

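Call:
play_rows(motion="-0.9 0.7 1.8 0;0 0 2 0;0 0 2 0;0 0 1 0;0 0 0 0")

```text
clock: 7.92
position: [0.4605, -0.3487, 0.024]
eef_rot: [3.128, -0.017, 1.561]
force: [-0.7, 0.3, -0.3]
width: 0.897
```

```bash
python3 go.py 458 -357 4 89
```

```text
t 7.92 pos [ 460.5 -348.7   24. ] yaw 89.4 w 0.897 F [-0.7  0.3 -0.3]
tool shift cm [-0.86 -0.26  1.98] turn 0.4
```

Call:
play_rows(motion="-0.9 -0.2 1 0;0 0 0.7 0;0 0 0 0")

```text
clock: 8.17
position: [0.4594, -0.3563, 0.0062]
eef_rot: [3.129, -0.017, 1.564]
force: [-0.0, 0.7, 0.1]
width: 0.901
```

```bash
python3 go.py 458 -358 4 89
```

```text
t 8.17 pos [ 459.4 -356.3    6.2] yaw 89.6 w 0.901 F [-0.   0.7  0.1]
tool shift cm [-0.18 -0.14  0.21] turn 0.6
```

Call:
play_rows(motion="-0.2 -0.1 0.2 0;0 0 0 0;0 0 0 0;0 0 0 0", gripper=0, squeeze=25)

```text
clock: 8.5
position: [0.4587, -0.3592, 0.0054]
eef_rot: [3.127, -0.016, 1.563]
force: [-0.4, -0.1, -0.5]
width: 0.629
```

```bash
python3 go.py 458 -358 80 89; python3 look.py p3 310 200 80 70 270 250 120 110
```

```text
t 8.5 pos [ 458.7 -359.2    5.4] yaw 89.6 w 0.629 F [-0.4 -0.1 -0.5]
tool shift cm [ 0.24  0.04 -7.46] turn 0.6
```

View pics/p3.png

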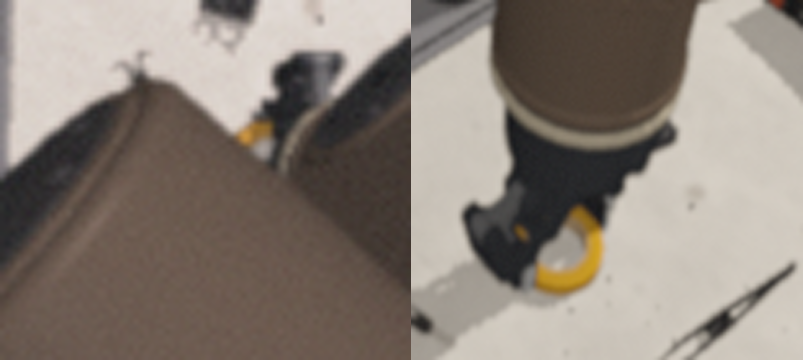

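Call:
play_rows(motion="0 0 -1.5 0;0 0 -3 0;1 0.3 -3.3 0;2 0.5 -3 0;3 0.7 -2.5 0")

```text
clock: 9.02
position: [0.4697, -0.3024, 0.1397]
eef_rot: [3.133, -0.02, 1.558]
force: [1.4, -0.1, -0.4]
width: 0.635
```

Call:
play_rows(motion="3.6 0.8 -0.8 0;3.6 0.8 -0.5 0;3.6 0.8 -0.5 0;3.6 0.8 0 0;3.6 0.8 0 0")

```text
clock: 9.43
position: [0.5158, -0.1201, 0.1711]
eef_rot: [3.12, -0.014, 1.553]
force: [0.9, 0.4, -1.5]
width: 0.63
```

```bash
python3 go.py 552.2 44 100 89
```

```text
t 9.43 pos [ 515.8 -120.1  171.1] yaw 89.0 w 0.63 F [ 0.9  0.4 -1.5]
tool shift cm [16.37  3.18  7.41] turn -0.0
```

Call:
play_rows(motion="3.6 0.7 0 0;3.6 0.7 1 0;3.4 0.7 1.5 0;2.8 0.6 1.5 0;1.5 0.3 1 0")

```text
clock: 9.85
position: [0.5533, 0.04, 0.1275]
eef_rot: [3.11, -0.014, 1.555]
force: [-0.3, -0.5, -0.8]
width: 0.631
```

```bash
python3 go.py 552.2 44 80 89;python3 - <<'E'
# tin check from clear picture
from h import *
t=np.load("top_p2.npz");hsv=cv2.cvtColor(t["img"],cv2.COLOR_BGR2HSV)
for n,lo,hi,(x0,y0,x1,y1),z in(("tin",(8,110,50),(28,255,255),(245,180,285,215),.026),("reel",(95,100,40),(130,255,255),(215,185,245,212),.052)):
    m=cv2.inRange(hsv,lo,hi);r=np.zeros_like(m);r[y0:y1,x0:x1]=m[y0:y1,x0:x1]
    c,_=cv2.minEnclosingCircle(cv2.findNonZero(r));print(n,c,(ray(t,*c,z)*1000).round(1))
E
```

```text
t 9.85 pos [553.3  40.  127.5] yaw 89.1 w 0.631 F [-0.3 -0.5 -0.8]
tool shift cm [ 0.34 -0.27  4.75] turn 0.1
tin (262.87615966796875, 199.86697387695312) [550.8 -55.5  26. ]
reel (229.37930297851562, 198.1724090576172) [553.1  43.9  52. ]
```

Call:
play_rows(motion="0.3 -0.2 1.5 0;0 0 1.5 0;0 0 1.5 0;0 0 0.8 0;0 0 0 0")

```text
clock: 10.27
position: [0.5535, 0.05, 0.0719]
eef_rot: [3.109, -0.014, 1.562]
force: [-0.0, -0.7, -0.4]
width: 0.635
```

```bash
python3 go.py 552.6 43.5 58 89
```

```text
t 10.27 pos [553.5  50.   71.9] yaw 89.5 w 0.635 F [-0.  -0.7 -0.4]
tool shift cm [-0.67 -0.13  1.38] turn 0.5
```

Call:
play_rows(motion="-0.7 -0.1 0.6 0;0 0 0.3 0;0 0 0 0")

```text
clock: 10.52
position: [0.5531, 0.042, 0.0632]
eef_rot: [3.108, -0.014, 1.561]
force: [-0.2, -0.6, -0.4]
width: 0.629
```

```bash
python3 go.py 552.6 43.5 58 89
```

```text
t 10.52 pos [553.1  42.   63.2] yaw 89.5 w 0.629 F [-0.2 -0.6 -0.4]
tool shift cm [ 0.15 -0.07  0.52] turn 0.5
```

Call:
play_rows(motion="0.2 -0.1 0.3 0;0 0 0 0")

```text
clock: 10.68
position: [0.5527, 0.0434, 0.0608]
eef_rot: [3.106, -0.014, 1.56]
force: [0.2, -0.1, 0.1]
width: 0.63
```

```bash
python3 go.py 552.6 43.5 58 89; python3 look.py p4 200 170 80 70 190 140 100 90
```

```text
t 10.68 pos [552.7  43.4  60.8] yaw 89.4 w 0.63 F [ 0.2 -0.1  0.1]
tool shift cm [ 0.01 -0.02  0.28] turn 0.4
```

View pics/p4.png

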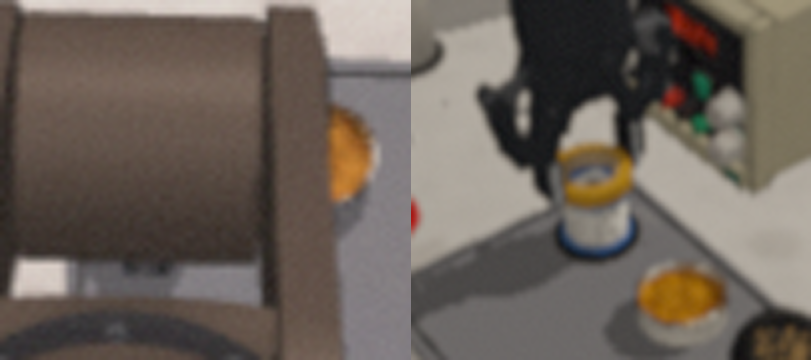

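Call:
play_rows(motion="0 0 0.25 0;0 0 0.1 0;0 0 0 0")

```text
clock: 11.03
position: [0.5538, 0.0435, 0.0581]
eef_rot: [3.104, -0.014, 1.56]
force: [-0.5, -0.3, -0.3]
width: 0.631
```

Call:
play_rows(motion="0 0 0.1 0;0 0 0 0;0 0 0 0;0 0 0 0", gripper=0.8)

```text
clock: 11.37
position: [0.5539, 0.0437, 0.057]
eef_rot: [3.104, -0.014, 1.561]
force: [0.1, -0.3, -0.4]
width: 0.902
```

Call:
play_rows(motion="0 0 -1.5 0;0 0 -3 0;0 0 -3 0;0 0 -3 0;0 0 0 0")

```text
clock: 11.78
position: [0.5482, 0.0421, 0.164]
eef_rot: [3.11, -0.014, 1.561]
force: [1.4, 0.1, 0.6]
width: 0.9
```

```bash
python3 go.py 564 335 150 89; python3 look.py p5 200 170 80 70 190 140 100 90
```

```text
t 11.78 pos [548.2  42.1 164. ] yaw 89.4 w 0.9 F [1.4 0.1 0.6]
tool shift cm [29.28  1.22  1.86] turn 0.4
```

View pics/p5.png

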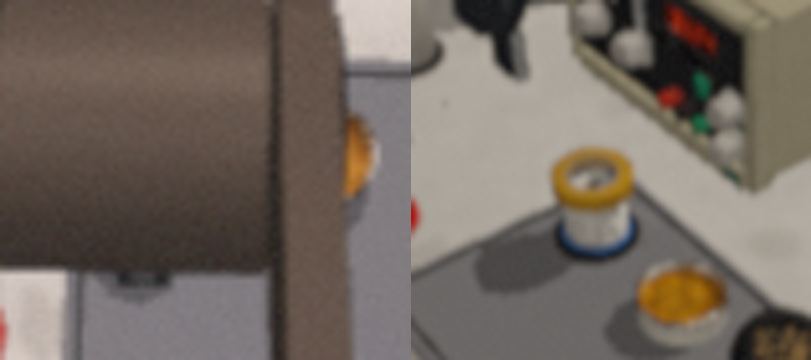

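Call:
play_rows(motion="2.5 0.2 0.2 0;3.6 0.2 0.2 0;3.6 0.2 0.2 0;3.6 0.2 0.2 0;3.6 0.2 0.2 0", gripper=1)

```text
clock: 12.3
position: [0.5568, 0.2101, 0.1473]
eef_rot: [3.119, -0.011, 1.551]
force: [1.2, 0.2, -0.7]
width: 1.0
```

Call:
play_rows(motion="3.6 0.2 0 0;3.6 0.2 0 0;3 0.2 0 0;1.5 0.1 0 0;0 0 0 0")

```text
clock: 12.72
position: [0.5619, 0.3381, 0.1396]
eef_rot: [3.128, -0.008, 1.556]
force: [0.0, -1.6, -0.5]
width: 1.0
```

```bash
python3 go.py 564 335 120 89; python3 look.py p6 100 170 160 70 150 90 130 110
python3 - <<'E'
from h import *
t=np.load("top_p6.npz");hsv=cv2.cvtColor(t["img"],cv2.COLOR_BGR2HSV)
for n,lo,hi,(x0,y0,x1,y1),z in(("tin",(8,110,50),(28,255,255),(245,180,285,215),.026),("tape",(8,110,40),(28,255,255),(215,180,245,212),.064)):
    m=cv2.inRange(hsv,lo,hi);r=np.zeros_like(m);r[y0:y1,x0:x1]=m[y0:y1,x0:x1]
    c,q=cv2.minEnclosingCircle(cv2.findNonZero(r));print(n,c,q,(ray(t,*c,z)*1000).round(1))
E
```

```text
t 12.72 pos [561.9 338.1 139.6] yaw 89.1 w 1.0 F [ 0.  -1.6 -0.5]
tool shift cm [-0.32  0.19  1.96] turn 0.1
tin (262.87615966796875, 199.86697387695312) 9.401243209838867 [550.8 -55.5  26. ]
tape (229.33673095703125, 198.0102081298828) 9.726523399353027 [553.   43.7  64. ]
```

View pics/p6.png

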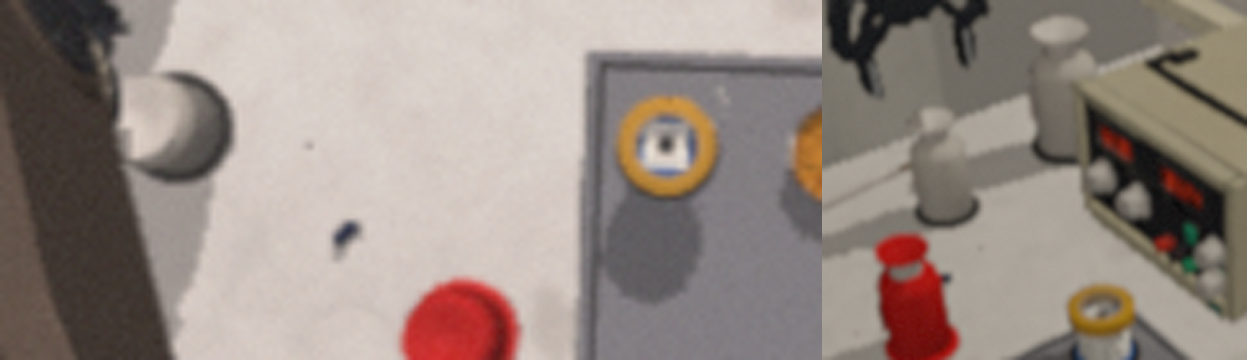

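Run:
```python
from h import *
s=np.load("side_p6.npz");print(proj(s,[.562,.338,.142]),proj(s,[.519,.338,.145]),proj(s,[.605,.338,.145]),proj(s,[.564,.335,.104]))
```

```text
[179.43865978 114.88336879] [166.38077308 118.40233773] [191.70773304 109.73017312] [182.50180563 126.12402247]
```

Call:
play_rows(motion="-0.3 0.2 1 0;0 0 1.3 0;0 0 0 0")

```text
clock: 13.07
position: [0.5636, 0.3279, 0.1137]
eef_rot: [3.13, -0.006, 1.552]
force: [-0.3, -0.1, -1.0]
width: 0.999
```

```bash
python3 go.py 564 335 54 89
```

```text
t 13.07 pos [563.6 327.9 113.7] yaw 88.9 w 0.999 F [-0.3 -0.1 -1. ]
tool shift cm [ 0.68 -0.04  5.98] turn -0.1
```

Call:
play_rows(motion="0.6 0 0.8 0;0.1 0 1 0;0 0 1.2 0;0 0 1.2 0;0 0 0.8 0")

```text
clock: 13.48
position: [0.5651, 0.3327, 0.0592]
eef_rot: [3.13, -0.006, 1.548]
force: [-0.0, 0.4, 0.5]
width: 0.996
```

```bash
python3 go.py 564 335 54 89
```

```text
t 13.48 pos [565.1 332.7  59.2] yaw 88.7 w 0.996 F [-0.   0.4  0.5]
tool shift cm [ 0.22 -0.12  0.52] turn -0.3
```

Call:
play_rows(motion="0.2 -0.1 0.5 0;0 0 0.2 0;0 0 0 0")

```text
clock: 13.73
position: [0.5627, 0.3342, 0.048]
eef_rot: [3.134, -0.004, 1.548]
force: [0.6, -0.6, 0.2]
width: 1.001
```

Call:
play_rows(motion="0 0 0 0;0 0 0 0;0 0 0 0;0 0 0 0;0 0 0 0", gripper=0, squeeze=40)

```text
clock: 14.15
position: [0.5635, 0.335, 0.0497]
eef_rot: [3.132, -0.005, 1.549]
force: [-0.9, -0.4, -1.0]
width: 0.625
```

```bash
python3 go.py 564 335 160 89;  python3 look.py p7 100 160 100 70 150 90 100 90
```

```text
t 14.15 pos [563.5 335.   49.7] yaw 88.7 w 0.625 F [-0.9 -0.4 -1. ]
tool shift cm [  0.06   0.16 -11.03] turn -0.3
```

View pics/p7.png

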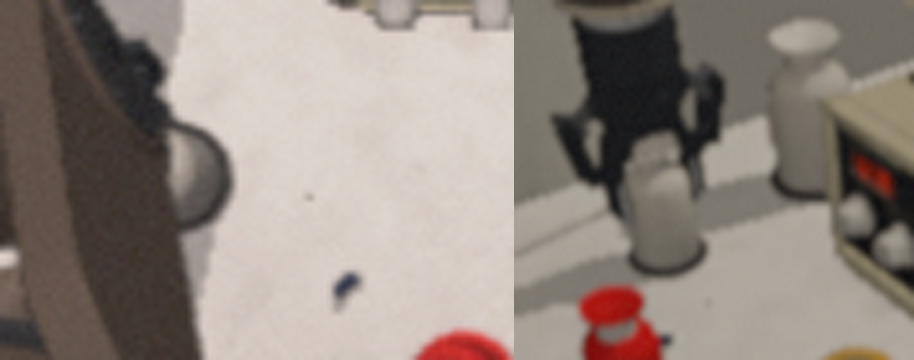

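Call:
play_rows(motion="0 0 -1.5 0;0 0 -2.5 0;0 0 -3 0;-0.5 0 -3 0;-1.5 -0.2 -2 0")

```text
clock: 14.67
position: [0.557, 0.3143, 0.1684]
eef_rot: [3.14, -0.001, 1.55]
force: [0.4, -0.1, -1.0]
width: 0.621
```

```bash
python3 go.py 449 -153 170 89
```

```text
t 14.67 pos [557.  314.3 168.4] yaw 88.8 w 0.621 F [ 0.4 -0.1 -1. ]
tool shift cm [-46.94  -9.82  -0.2 ] turn -0.2
```

Call:
play_rows(motion="-2.6 -0.3 -0.2 0;-3.4 -0.4 -0.2 0;-3.4 -0.5 -0.2 0;-3.4 -0.6 -0.1 0;-3.4 -0.7 0 0")

```text
clock: 15.08
position: [0.5315, 0.1527, 0.1821]
eef_rot: [3.127, -0.006, 1.556]
force: [0.2, -0.6, -1.0]
width: 0.623
```

Call:
play_rows(motion="-3.4 -0.8 0 0;-3.4 -0.8 0 0;-3.4 -0.8 0 0;-3.4 -0.9 0 0;-3.4 -0.9 0 0")

```text
clock: 15.5
position: [0.4843, -0.0239, 0.1817]
eef_rot: [3.124, -0.006, 1.557]
force: [0.9, -0.8, -1.2]
width: 0.626
```

```bash
python3 go.py 449 -153 150 89
```

```text
t 15.5 pos [484.3 -23.9 181.7] yaw 89.2 w 0.626 F [ 0.9 -0.8 -1.2]
tool shift cm [-12.98  -3.41   3.03] turn 0.2
```

Call:
play_rows(motion="-3.4 -0.8 0.3 0;-3.4 -0.8 0.6 0;-3 -0.8 1 0;-1.8 -0.5 1 0;0 0 0.5 0")

```text
clock: 15.92
position: [0.4516, -0.1502, 0.1479]
eef_rot: [3.118, -0.004, 1.554]
force: [-0.2, 0.4, -1.2]
width: 0.621
```

```bash
python3 go.py 449 -153 80 89
```

```text
t 15.92 pos [ 451.6 -150.2  147.9] yaw 89.0 w 0.621 F [-0.2  0.4 -1.2]
tool shift cm [-0.31 -0.42  6.78] turn 0.0
```

Call:
play_rows(motion="-0.3 -0.4 1.5 0;0 0 2 0;0 0 2 0;0 0 1.5 0;0 0 0 0")

```text
clock: 16.33
position: [0.4497, -0.1549, 0.076]
eef_rot: [3.114, -0.002, 1.549]
force: [-0.9, 0.5, -1.9]
width: 0.624
```

```bash
python3 go.py 449.5 -153 60 89
```

```text
t 16.33 pos [ 449.7 -154.9   76. ] yaw 88.7 w 0.624 F [-0.9  0.5 -1.9]
tool shift cm [ 0.19 -0.07  1.6 ] turn -0.3
```

Call:
play_rows(motion="0.2 0 0.8 0;0 0 0.5 0;0 0 0 0")

```text
clock: 16.58
position: [0.4509, -0.1521, 0.063]
eef_rot: [3.114, -0.002, 1.549]
force: [-0.7, -0.2, -1.6]
width: 0.62
```

```bash
python3 go.py 449.5 -153 58 89;python3 look.py p8 240 170 110 90 190 150 160 140
```

```text
t 16.58 pos [ 450.9 -152.1   63. ] yaw 88.8 w 0.62 F [-0.7 -0.2 -1.6]
tool shift cm [-0.09 -0.15  0.5 ] turn -0.2
```

View pics/p8.png

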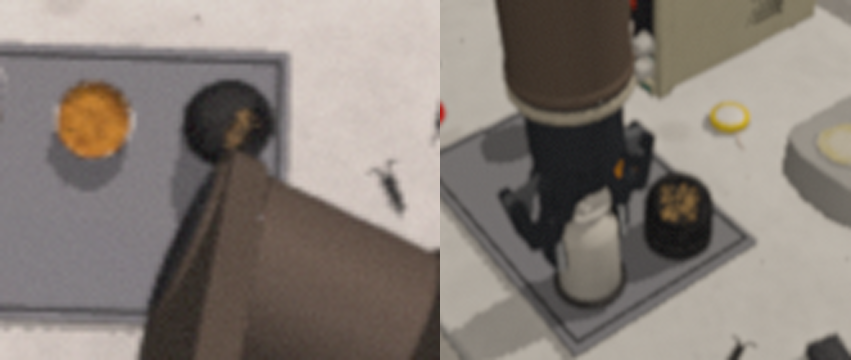

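Call:
play_rows(motion="-0.1 -0.1 0.3 0;0 0 0.2 0;0 0 0 0")

```text
clock: 16.93
position: [0.4511, -0.1537, 0.0597]
eef_rot: [3.111, -0.001, 1.55]
force: [-0.1, 0.4, -0.3]
width: 0.623
```

Call:
play_rows(motion="0 0 0.2 0;0 0 0 0")

```text
clock: 17.1
position: [0.4514, -0.1539, 0.058]
eef_rot: [3.11, -0.001, 1.55]
force: [-0.2, 0.2, -1.5]
width: 0.624
```

Call:
play_rows(motion="0 0 0.2 0;0 0 0 0")

```text
clock: 17.27
position: [0.4523, -0.1542, 0.057]
eef_rot: [3.108, 0.0, 1.55]
force: [-0.5, -0.0, 0.3]
width: 0.621
```

Call:
play_rows(motion="0 0 0.1 0;0 0 0 0;0 0 0 0;0 0 0 0", gripper=0.65)

```text
clock: 17.6
position: [0.4527, -0.1544, 0.0561]
eef_rot: [3.107, 0.0, 1.549]
force: [-0.5, -0.3, 0.3]
width: 0.822
```

Call:
play_rows(motion="0 0 -0.8 0;0 0 -1.5 0;0 0 -2.5 0;0 0 -3 0;0 0 -3 0")

```text
clock: 18.02
position: [0.4451, -0.1528, 0.164]
eef_rot: [3.118, -0.004, 1.549]
force: [0.7, -0.0, -0.5]
width: 0.822
```

```bash
python3 go.py 561 -333 120 76;python3 look.py p9 240 170 110 90 190 150 160 140
```

```text
t 18.02 pos [ 445.1 -152.8  164. ] yaw 88.8 w 0.822 F [ 0.7 -0.  -0.5]
tool shift cm [-17.78  11.87   4.6 ] turn 12.8
```

View pics/p9.png

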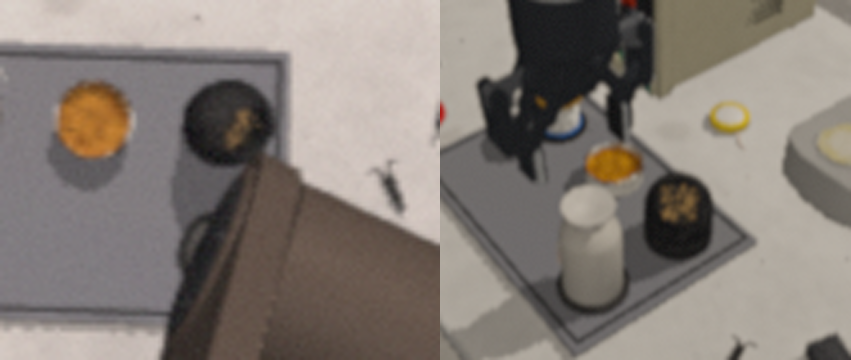

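Call:
play_rows(motion="-2.4 1.6 0 0;-3.4 2.3 0 0;-3.4 2.3 0 0;-3.4 2.3 0 0;-2.8 1.9 0 0")

```text
clock: 18.53
position: [0.5473, -0.3099, 0.1734]
eef_rot: [3.112, -0.002, 1.554]
force: [-0.6, 0.2, 0.9]
width: 0.826
```

Call:
play_rows(motion="0 0 0 -7.1;0 0 0 -7.1;0 0 0 -7.1;0 0 0 -7.1;0 0 0 -7.1")

```text
clock: 18.95
position: [0.5504, -0.3179, 0.1722]
eef_rot: [3.116, 0.018, 2.179]
force: [-0.3, 0.8, 0.1]
width: 0.821
```

Call:
play_rows(motion="0 0 0 -7.1;0 0 0 -7.1;0 0 0 -7.1;0 0 0 -7.1;0 0 0 -7.1", gripper=0.5)

```text
clock: 19.37
position: [0.5487, -0.3172, 0.1712]
eef_rot: [3.131, 0.026, 2.804]
force: [-0.3, -0.5, 0.5]
width: 0.752
```

```bash
python3 go.py 561.5 -333 100 166
```

```text
t 19.37 pos [ 548.7 -317.2  171.2] yaw 160.7 w 0.752 F [-0.3 -0.5  0.5]
tool shift cm [-1.55 -1.14  7.15] turn -5.3
```

Call:
play_rows(motion="-1.5 -1.1 1.5 -5;0 0 2.5 0;0 0 2.5 0;0 0 2.5 0;0 0 1 0", gripper=0.25)

```text
clock: 19.78
position: [0.5636, -0.3338, 0.0715]
eef_rot: [3.136, 0.031, 2.906]
force: [-1.1, 0.3, -0.3]
width: 0.626
```

```bash
python3 go.py 561.5 -333 30 166;python3 look.py q1 320 170 80 70 300 250 90 80
```

```text
t 19.78 pos [ 563.6 -333.8   71.5] yaw 166.5 w 0.626 F [-1.1  0.3 -0.3]
tool shift cm [0.35 0.01 4.14] turn 0.5
```

View pics/q1.png

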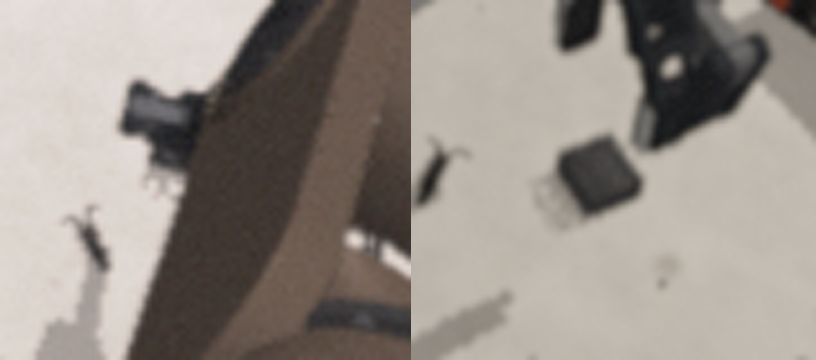

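Call:
play_rows(motion="0.3 0 1.5 0;0 0 1.5 0;0 0 0.8 0;0 0 0 0")

```text
clock: 20.22
position: [0.5643, -0.3346, 0.0373]
eef_rot: [3.137, 0.036, 2.906]
force: [-1.8, 0.1, -0.0]
width: 0.622
```

```bash
python3 go.py 561.5 -333 10 166
```

```text
t 20.22 pos [ 564.3 -334.6   37.3] yaw 166.5 w 0.622 F [-1.8  0.1 -0. ]
tool shift cm [0.4  0.07 2.72] turn 0.5
```

Call:
play_rows(motion="0.4 0.1 1.2 0;0.1 0 1.1 0;0 0 0.4 0;0 0 0 0")

```text
clock: 20.55
position: [0.5626, -0.3337, 0.0117]
eef_rot: [3.138, 0.039, 2.906]
force: [-0.5, -0.4, -0.0]
width: 0.622
```

```bash
python3 go.py 561.5 -333 10 166;python3 look.py q2 320 170 80 70 300 250 90 80
```

```text
t 20.55 pos [ 562.6 -333.7   11.7] yaw 166.5 w 0.622 F [-0.5 -0.4 -0. ]
tool shift cm [0.13 0.04 0.17] turn 0.5
```

View pics/q2.png

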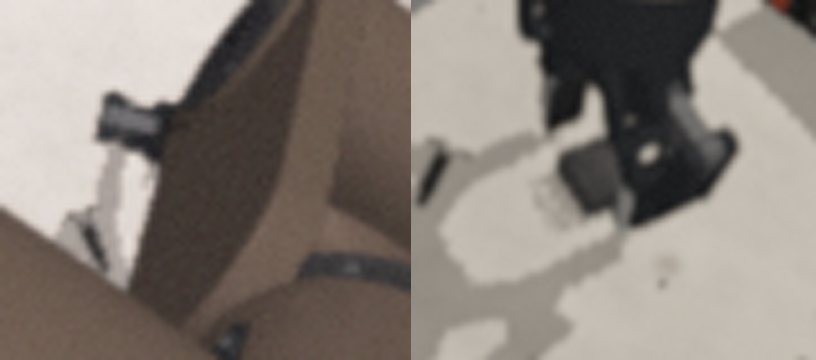

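Call:
play_rows(motion="0.1 0 0.1 0;0 0 0 0;0 0 0 0;0 0 0 0;0 0 0 0", gripper=-0.8, squeeze=30)

```text
clock: 21.07
position: [0.5632, -0.3345, 0.0134]
eef_rot: [3.14, 0.043, 2.907]
force: [-0.8, -0.6, -0.7]
width: 0.341
```

```bash
python3 go.py 561.5 -333 130 166
```

```text
t 21.07 pos [ 563.2 -334.5   13.4] yaw 166.5 w 0.341 F [-0.8 -0.6 -0.7]
tool shift cm [ -0.3    0.13 -11.65] turn 0.5
```

Call:
play_rows(motion="0 0 -1.5 0;0 0 -3 0;0 0 -3.5 0;0 0 -3.5 0;0 0 -2.5 0")

```text
clock: 21.48
position: [0.5537, -0.331, 0.1517]
eef_rot: [3.136, 0.031, 2.906]
force: [0.3, -0.7, 1.0]
width: 0.346
```

Call:
play_rows(motion="0 1.5 -0.5 4;0 3 0 4;0 3.5 0 4;0 3.6 0 0;0 3.6 0 0")

```text
clock: 21.9
position: [0.6129, -0.1949, 0.1682]
eef_rot: [3.131, 0.043, 2.677]
force: [0.4, -0.6, -0.5]
width: 0.342
```

```bash
python3 go.py 480 46.5 130 179;python3 look.py q3 200 150 180 100 190 150 190 170
```

```text
t 21.9 pos [ 612.9 -194.9  168.2] yaw 153.4 w 0.342 F [ 0.4 -0.6 -0.5]
tool shift cm [22.83 15.61  2.99] turn -25.6
```

View pics/q3.png

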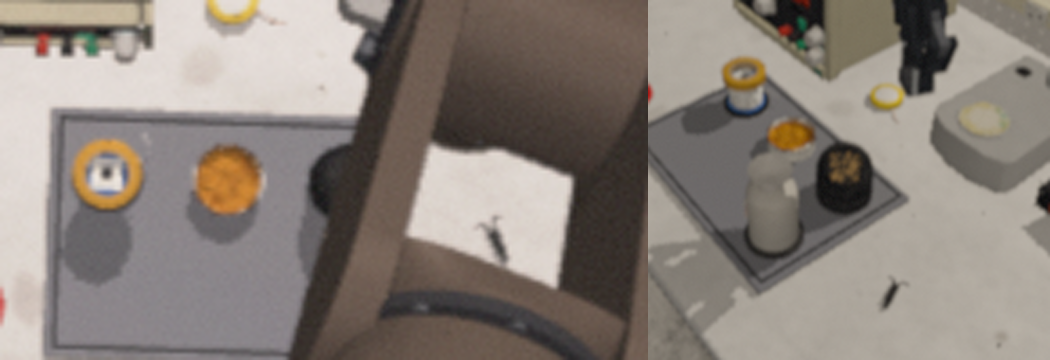

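Call:
play_rows(motion="2.2 1.6 0 -6.4;2.2 2 0 -6.4;2 2.3 0 -6.4;1.8 2.6 0 -6.4;1.5 2.8 0 0")

```text
clock: 22.42
position: [0.5451, -0.0578, 0.1636]
eef_rot: [-3.13, 0.049, -3.133]
force: [0.7, 0.7, -0.4]
width: 0.344
```

```bash
python3 go.py 480 46.5 120 179
```

```text
t 22.42 pos [545.1 -57.8 163.6] yaw -179.5 w 0.344 F [ 0.7  0.7 -0.4]
tool shift cm [ 6.62 10.53  3.91] turn 1.5
```

Call:
play_rows(motion="1.9 3 0.5 1.5;1.9 3 0.8 0;1.7 2.7 0.8 0;0.9 1.5 0.8 0;0 0 0 0")

```text
clock: 22.83
position: [0.4769, 0.0505, 0.1302]
eef_rot: [-3.131, 0.05, 3.126]
force: [-0.0, -0.3, -1.1]
width: 0.339
```

```bash
python3 go.py 480 46.5 60 179
```

```text
t 22.83 pos [476.9  50.5 130.2] yaw 179.1 w 0.339 F [-0.  -0.3 -1.1]
tool shift cm [ 0.03 -0.32  7.03] turn 0.1
```

Call:
play_rows(motion="0 -0.3 2 0;0 0 2.5 0;0 0 2.5 0;0 0 1.5 0;0 0 0 0")

```text
clock: 23.25
position: [0.4842, 0.0461, 0.0448]
eef_rot: [-3.131, 0.056, 3.13]
force: [-0.7, 0.6, -0.6]
width: 0.34
```

```bash
python3 go.py 480 46 24 179
```

```text
t 23.25 pos [484.2  46.1  44.8] yaw 179.3 w 0.34 F [-0.7  0.6 -0.6]
tool shift cm [0.53 0.01 2.05] turn 0.3
```

Call:
play_rows(motion="0.5 0 1 0;0 0 0.7 0;0 0 0.3 0;0 0 0 0")

```text
clock: 23.58
position: [0.4823, 0.0442, 0.0253]
eef_rot: [-3.131, 0.058, 3.129]
force: [-0.7, 0.3, 0.2]
width: 0.343
```

```bash
python3 go.py 480 46 22 179;python3 look.py q4 200 170 100 90 170 140 120 110
```

```text
t 23.58 pos [482.3  44.2  25.3] yaw 179.3 w 0.343 F [-0.7  0.3  0.2]
tool shift cm [0.25 0.18 0.32] turn 0.3
```

View pics/q4.png

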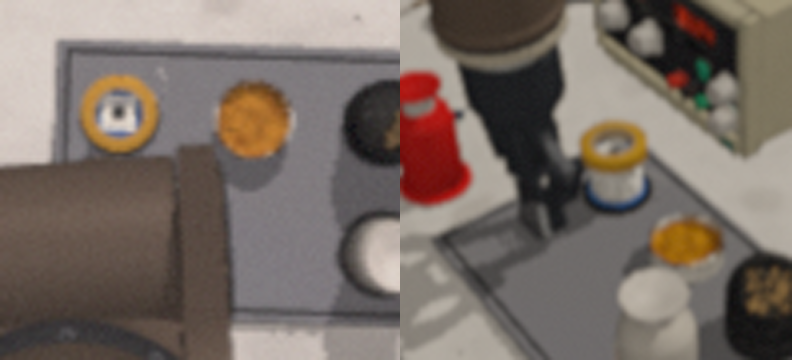

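Call:
play_rows(motion="0.2 0.2 0.3 0;0 0 0.1 0;0 0 0 0")

```text
clock: 23.93
position: [0.4821, 0.0465, 0.023]
eef_rot: [-3.131, 0.061, 3.129]
force: [-0.3, 0.9, -1.0]
width: 0.341
```

Call:
play_rows(motion="0 0 0.2 0;0 0 0 0")

```text
clock: 24.1
position: [0.4825, 0.0467, 0.0213]
eef_rot: [-3.131, 0.062, 3.129]
force: [0.6, -0.1, -0.7]
width: 0.339
```

Call:
play_rows(motion="0.1 0 0.2 0;0 0 0 0")

```text
clock: 24.27
position: [0.4829, 0.0466, 0.0199]
eef_rot: [-3.131, 0.065, 3.129]
force: [-0.7, 0.1, 0.5]
width: 0.342
```

Call:
play_rows(motion="0 0 0 0;0 0 0 0;0 0 0 0;0 0 0 0", gripper=0)

```text
clock: 24.6
position: [0.4829, 0.0466, 0.0198]
eef_rot: [-3.131, 0.065, 3.129]
force: [0.2, 0.1, -0.1]
width: 0.501
```

Call:
play_rows(motion="0 0 -1 0;0 0 -2 0;0 0 -3 0;0 0 -3 0;0 0 -3 0")

```text
clock: 25.02
position: [0.4705, 0.048, 0.1402]
eef_rot: [-3.131, 0.052, 3.129]
force: [0.2, -0.3, -0.4]
width: 0.498
```

Call:
play_rows(motion="0 2 -2 0;0 3.5 -1 0;0 3.6 0 0;0 3.6 0 0;0 3.6 0 0")

```text
clock: 25.43
position: [0.4729, 0.2124, 0.1819]
eef_rot: [-3.133, 0.065, 3.12]
force: [0.9, -0.6, 0.4]
width: 0.502
```

Call:
play_rows(motion="0 3.6 0 0;0 3.6 0 0;0 2 0 0;0 0 0 0;0 0 0 0")

```text
clock: 25.85
position: [0.4728, 0.3162, 0.1859]
eef_rot: [-3.137, 0.068, 3.126]
force: [0.4, -0.9, -0.0]
width: 0.503
```

```bash
python3 go.py 480 300 200 179;python3 look.py r1 205 170 120 95 180 140 130 120
```

```text
t 25.85 pos [472.8 316.2 185.9] yaw 179.1 w 0.503 F [ 0.4 -0.9 -0. ]
tool shift cm [-0.84 -1.61 -1.35] turn 0.1
```

View pics/r1.png

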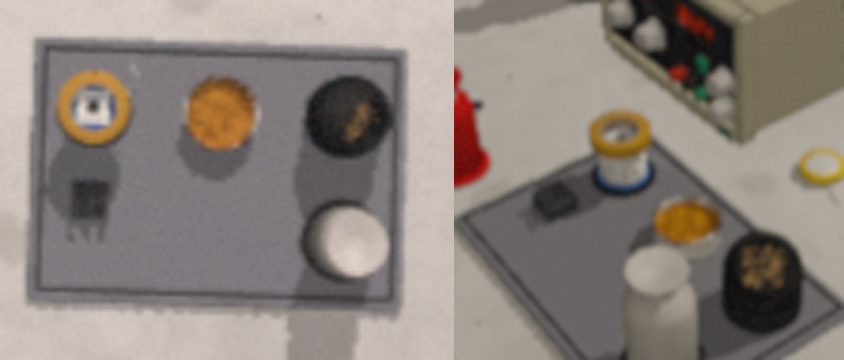

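Everything is on the mat: the tape is on the reel, the tin is between reel and cleaner, the sink is at about (229,222) in the full top view, and the bottle at about (253,234). I'll measure positions in the mat frame.

Run:
```python
from h import *
t=np.load("top_r1.npz");img=t["img"];hsv=cv2.cvtColor(img,cv2.COLOR_BGR2HSV)
k=360/95
F=lambda u,v:((u+.5)/k-.5+205,(v+.5)/k-.5+170)
a=np.radians(-1.0);Rm=np.array([[np.cos(a),np.sin(a)],[-np.sin(a),np.cos(a)]]);M=np.array([503,-54])
def show(n,c,z): 
    w=ray(t,*c,z)[:2]*1000; print(n,np.round(c,1),w.round(1),"mat",(Rm@(w-M)).round(1))
for n,lo,hi,(x0,y0,x1,y1),z in(("tin",(8,110,50),(28,255,255),(250,180,285,215),.026),("tape",(8,110,40),(28,255,255),(215,180,245,212),.064)):
    m=cv2.inRange(hsv,lo,hi);r=np.zeros_like(m);r[y0:y1,x0:x1]=m[y0:y1,x0:x1]
    c,q=cv2.minEnclosingCircle(cv2.findNonZero(r));show(n,c,z)
c=[F(*p) for p in((72,182),(107,182),(107,218),(73,217))]
show("sink eye",np.mean(c,0),.024)
m=(hsv[...,2]<75).astype(np.uint8);r=np.zeros_like(m);r[213:234,220:240]=m[213:234,220:240]
n,l,st,ce=cv2.connectedComponentsWithStats(r);j=1+np.argmax(st[1:,4]);print(st[j]);show("sink mask",ce[j],.02)
show("bottle dish",F(352,243),.112); show("bottle foot",F(341,240),.012)
show("cleaner",F(348,117),.045)
s=np.load("side_r1.npz");k=3.0
G=lambda u,v:((u-454+.5)/k-.5+180,(v+.5)/k-.5+140)
w=ray(s,*G(556,200),.024)*1000;print("sink side",w.round(1));w=ray(s,*G(657,272),.112)*1000;print("bottle dish side",w.round(1))
```

```text
tin [262.9 199.9] [550.8 -55.5] mat [47.8 -0.7]
tape [229.3 198. ] [552.9  43.7] mat [48.2 98.5]
sink eye [228.3 222.3] [482.2  46.6] mat [-22.6 100.2]
[224 217  10  11  94]
sink mask [228.2 222.1] [483.   47.1] mat [-21.8 100.7]
bottle dish [297.5 233.8] [ 454.  -149.5] mat [-47.3 -96.3]
bottle foot [294.6 233. ] [ 453.3 -153. ] mat [-48.  -99.8]
cleaner [296.5 200.5] [ 549.7 -153.7] mat [ 48.4 -98.9]
sink side [482.2  38.7  24. ]
bottle dish side [ 452.9 -157.7  112. ]
```

Call:
play_rows(motion="0 0 0 0;0 0 0 0;0 0 0 0")

```text
clock: 26.2
position: [0.4728, 0.3119, 0.1862]
eef_rot: [-3.136, 0.068, 3.122]
force: [0.8, 0.2, 0.4]
width: 0.497
```

```bash
python3 -c "
from bench import ctrl
print(ctrl.finish_job(), ctrl.state()['clock'])"
```

```text
the job is handed in; nothing more can be done
the job is handed in; nothing more can be done
```

I put the flux tin, tape roll, alcohol bottle and heat sink in their places on the mat, in that order, and released each one. The job was handed in at about 26 s of the 102 s allowed, with the arm clear of everything; no verdict was reported.

| Item | Last position check (top view) | Allowed |
|---|---|---|
| Flux tin | less than 1 mm off the midpoint, both along and across the line | 13 mm along, 15 mm across |
| Tape roll | flat on the reel, less than 1 mm off its centre | 12 mm |
| Alcohol bottle | 96 mm in front of the cleaner, gap about 30 mm; 0 to 4 mm sideways depending on feature measured | 80.5–115.5 mm, 15 mm sideways |
| Heat sink | 70 mm in front of the reel, gap about 25 mm; about 1 mm sideways | 55–90 mm, 15 mm sideways |

- **Disagreement between cameras:** by eye-picked points, the side camera put the heat sink about 8 mm and the bottle's dish about 8 mm further to the robot's right than the top camera did. By those readings both are still inside the sideways limits.
- **Tool tilt:** the tool's tilt had drifted to about 0.065 rad when I released the heat sink. In the last pictures everything looks level, but I did not measure tilt.

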